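# Seat the drill-chuck arbor in the spindle taper

## Robot

A 6-joint arm with a two-finger parallel gripper is mounted at the origin on the work surface. World frame = base frame: x ahead of the robot, y to its left, z up, the work surface at z = 0. Lengths are in m, angles in degrees, forces in N, time in s.
With the tool pointing down it reaches from about 0.375 to 0.9 m from the base axis. Payload 3.1 kg.
Tool frame: the origin (TCP) lies between the finger pads; the fingertips stand 22 mm ahead of it and the grasp point (between the pads) lies 3 mm ahead of it; z points along the fingers, y is the line along which they close (so a half turn about z gives the same grasp; the last joint's range is limited). The gripper opens to 87 mm and grips with 3 to 60 N. Pads are 19 mm wide; open, the fingers measure 117 mm over their backs; the gripper's body (75 mm by 190 mm) begins 51 mm behind the grasp point.
Start: joints at [66.148, 30.224, 82.088, -0, 67.689, -10.227], TCP at [0.147, 0.607, 0.245] pointing down, gripper open.
Joint ranges: [-176.69, 176.69], [-43.24, 126.21], [12.49, 139.97], [-82, 262], [0, 151.66], [-163.58, 163.58]. Speed limits (degrees/s): [159.86, 159.86, 180, 180, 180, 180].

## Interface

Orientations are given as a 3x3 rotation matrix whose columns are the frame's x, y, z axes.
In Python, from rig import bot, capture, search_frame, outline_of, spot_point gives the robot as it stands.
- The arm moves only by the tool jog_arm, never from a script. Its argument "rows" is text: rows parted by semicolons, each of 7 numbers parted by spaces: the opening, from 0 (shut) to 1 (fully open), then the shift along the tool's x, y, z as a fraction of full scale, then the turn, a rotation vector about the tool's x, y, z as a fraction of full scale. A call has 1 to 20 rows; each row is the pose to reach, as a shift and turn from the pose commanded when the call began, along the tool's axes at that moment; what a row does not reach only later rows make up. Full scale, the value 1, is 0.5 m for a shift and pi/4 rad for a turn. A row lasts 1/12 s, in which the tool goes at most 41.7 mm and 7.16 degrees, less where a joint would pass 70% of its speed; a pose out of reach is approached as far as the arm can. A call with a number of a shift or a turn outside -1 to 1 is refused whole. A call with a gripper value outside its range is refused whole. The fingers move at their own pace and stop on an object; the grip force is fixed at half the most. Time passes only in rows, so rows that repeat a pose let the fingers close. It gives the time, the measured TCP pose, the force, the opening and the grip force at its end, in the units of the state.
- bot.read_state(): the state, without advancing time (a new reading comes with each control period).
- capture(name): name is "side" or "top"; returns a dict with "pixels" (400x640x3 uint8, red, green, blue), "fx", "fy", "cx", "cy" (pixels), "distortion" ([k1, k2, p1, p2, k3] as OpenCV has them; the pictures are not rectified), "R" (3x3) and "t" (3): a world point X has camera coordinates R X + t. Camera axes: x right, y down, z forward; pixel columns grow to the right and rows downward; lengths in m; the calibration is good to about 2 mm. A picture is of the moment at which its call begins. There is no depth.
- bot.hand_in(): hands the job in; it is judged then, once.
Trained networks look in a picture, given as the dict that the camera call returned (one of the last four; its "shot" number tells which), for a name from the list of things; names that differ only in an ending like _2 or _b are one class to them, and where a whole thing is asked for, a point or a joint stands for the part that bears it (a point fixed in the world has none). Each returns a list of dicts, best first, with "conf" (0 to 1); they miss things now and then, are a little off and sometimes report something else, mostly with a low value. They report only what shows in the picture. A call takes as long as a camera call. They do not tell look-alikes from the thing itself.
- search_frame(label, picture): "point" ([x, y, z] in m, in world coordinates, good to about 4 mm: the middle of the surface that is visible of it).
- outline_of(label, picture): "region" (400x640 bool, what is visible of it).
- spot_point(label, picture): "point" ([x, y, z] in m, in world coordinates, good to about 4 mm: a listed point, or the origin of a listed thing).
The state is a dict: "time_s": time; "joint_positions": joint angles; "qvel": joint speeds; "tau": joint torques, N m; "position": TCP position; "tcp_rot": TCP orientation; "force": force on the tool from outside, world axes, zero at the start; "moment": the same for the moment, N m; "opening": opening from 0.0 (shut) to 1.0 (fully open); "grasp_force": force on a finger pad.
Only numpy, scipy, OpenCV 4.12 (cv2) and the standard library are available. Lean on these libraries where they do the work, as an engineer would, in place of code of your own. Each camera call takes 0.05 s, during which the arm holds its last target. There are 200 camera calls.

## Task

Take the drill chuck with the orange band out of the tool rack and fit its tapered shank into the upright spindle: turn it until its two drive slots drop over the spindle's brass dogs, then press it gently until it snaps fully home, and let go. Do not force it or let it drop in, leave the other tool holders in their rack and do not disturb the other things on the bench.

Things in the scene. Friction and masses are not known exactly. Their poses are not given: they have to be found in the camera images.
- arbor_grip (a point): Drill-chuck arbor to fit (0.5 to 0.8 kg): centre of its round dark chuck body (40 mm in diameter, 48 mm tall, orange band at its top), to be gripped here at any yaw; on its axis, 40 mm above the seat face (flange underside). z up the axis, x through the two drive slots. Chuck body spans 16 to 64 mm above the seat face, nose and jaws reach 81 mm. Starts upright in a rack pocket.
- arbor: Same arbor, origin on its axis at the seat face (flange underside), same axes. Flange 60 mm in diameter, 16 mm thick, with two drive slots at +x and -x, 15 mm wide, cut through its full thickness, open outwards, slot floor 17.5 mm from the axis.
- arbor_knob (a point): Centre of the 13 mm round knob on the shank's lower end, 62 mm below the seat face (lowest point 68.5 mm below). From the seat face down the shank tapers from 32 to 18 mm in diameter over 48 mm (7:24), then comes an 8 mm neck to the knob.
- nose (a point): Centre of the upright spindle's flat nose face (66 mm across), 100 mm above the bench; z up the spindle axis, x through the two yellow marks on the green housing. Its conical mouth is 33 mm wide and fits the shank with 0.6 mm of play all round when home. Home: seat face on nose face, arbor_grip 40 mm above this point. Taper, nose and dogs are oiled steel (low friction).
- dog_top (a point): Point on the spindle axis, level with the tops of the two brass dogs, 12 mm above the nose face. Dogs are opposite each other, 12 mm wide, 19.5 to 29.5 mm from the axis. Their line lies up to 0.65 rad either side of the nose's x axis, not given: see or feel it. Off the dogs, the flange rides on them at this height. The spindle itself turns only stiffly (0.25 N m).
- headstock: Fixed fixture with the spindle: grey foot 150 x 130 x 12 mm, green housing 96 mm in diameter, 90 mm tall. Origin under the foot, axes as nose. Inside, two spring pawls meet the arbor's knob once the slots are over the dogs, about 10 mm before home; a downward force of about 13 to 20 N in all (arbor's weight included) snaps it past them and they hold it home.
- rack: Fixed blue tool rack, plate 120 x 320 mm with its top 90 mm above the bench, three pockets (holes of 37 mm) at -100, 0 and +100 mm along its y axis; each holder stands upright with its flange on the plate and its shank hanging through. Origin at the centre of its underside.
- collet_holder: Bystander in another pocket: slim collet holder with a bright aluminium nut, same flange and shank; origin on its axis at the flange underside, 62 mm tall above that (tip at 68 mm).
- mill_holder: Bystander in another pocket: holder with a blue milling head of 52 mm diameter, same flange and shank; origin on its axis at the flange underside, 62 mm tall above that.
- castor: Bystander: castor wheel lying on its side, black tyre 72 mm in diameter and steel fork, 37 mm tall, origin on the bench under its middle.
- carton: Bystander: cardboard box 70 x 110 x 50 mm, origin at the centre of its underside.
- bush_a: Bystander: white plastic bush, 38 mm in diameter, 22 mm tall, origin at the centre of its underside.
- bush_b: Bystander: a second white plastic bush like the first.
- spanner: Bystander: steel spanner lying on the bench.
Mind the look-alikes: they are no part of the job. What is shaped like the arbor but pink or purple is not meant.

How it is judged:
By the outcome, as a careful person would: the job done as asked, in the order asked, and still so for the second after the job is handed in, with the robot touching nothing.
It also fails if it takes over 72 s, if anything falls off the work surface, if the arm or the gripper's body presses on something with over 40 N, if the wrist force passes 120 N, or if a joint passes its speed limit or range.

## Working session

There is one attempt and no reset: what is moved stays moved. The work goes in short steps, Python scripts to look and compute and a tool call to move; the robot and the scene stay as the last step left them, time stands still between calls to the robot, and variables do not carry over. Pictures are saved under pics/ and viewed, at most 10 in all, crops included, and the job is handed in when it is done.

Besides the shell and the picture viewer there is one more tool, called by a JSON object that holds its "method" and its "body", one argument or row to a line. jog_arm: Moves the arm, as the interface text tells. Its arguments: {"type":"object","properties":{"rows":{"type":"string"}},"required":["rows"]}

```bash
mkdir -p pics; cat > h.py <<'E'
import numpy as np, cv2
from rig import bot, capture, search_frame, outline_of, spot_point
def KD(p): return np.array([[p['fx'],0,p['cx']],[0,p['fy'],p['cy']],[0,0,1.]]), np.array(p['distortion'],float)
def proj(p,X):
    K,D=KD(p); return cv2.projectPoints(np.atleast_2d(np.array(X,float)),cv2.Rodrigues(np.array(p['R']))[0],np.array(p['t'],float),K,D)[0][:,0]
def onplane(p,uv,z):
    K,D=KD(p); n=cv2.undistortPoints(np.array(uv,float).reshape(-1,1,2),K,D)[:,0]
    R=np.array(p['R']);t=np.array(p['t']); C=-R.T@t; d=np.c_[n,np.ones(len(n))]@R
    return C+d*((z-C[2])/d[:,2])[:,None]
def save(p,name,crop=None,s=1):
    im=p['pixels'][:,:,::-1]
    if crop: im=im[crop[1]:crop[3],crop[0]:crop[2]]
    cv2.imwrite('pics/'+name,cv2.resize(im,None,fx=s,fy=s,interpolation=cv2.INTER_CUBIC))
E
python3 - <<'E'
from h import *
s=bot.read_state(); print({k:np.round(v,3).tolist() for k,v in s.items()})
for n in('top','side'):
    p=capture(n); save(p,n+'0.png'); print(n,'C',-np.array(p['R']).T@p['t'])
    for l in('arbor_grip','arbor','nose','dog_top','headstock','rack','collet_holder','mill_holder','castor','carton'):
        print(l,[(np.round(d['point'],4).tolist(),round(d['conf'],2)) for d in spot_point(l,p)[:3]])
E
```

```text
{'time_s': 0.0, 'joint_positions': [66.15, 30.28, 82.155, 0.001, 67.689, -10.227], 'qvel': [0.038, -0.057, -0.022, -0.017, -0.044, -0.036], 'tau': [-0.001, -44.004, -17.659, 0.063, 0.058, -0.0], 'position': [0.147, 0.607, 0.244], 'tcp_rot': [[-0.972, 0.236, -0.001], [0.236, 0.972, -0.002], [0.0, -0.002, -1.0]], 'force': [-0.955, 0.304, 0.054], 'moment': [0.014, -0.026, 0.069], 'grasp_force': 0.0, 'opening': 1.0}
top C [ 0.35565158 -0.05031545  1.39495748]
arbor_grip [([0.6692, -0.1588, 0.1076], 0.76), ([0.3674, -0.2163, 0.1086], 0.75), ([0.5283, -0.1674, 0.1276], 0.65)]
arbor [([0.6715, -0.1629, 0.0659], 0.78), ([0.5338, -0.172, 0.0874], 0.65), ([0.3654, -0.2172, 0.0696], 0.54)]
nose [([0.5397, 0.1713, 0.0994], 0.57), ([0.5325, -0.1699, 0.0889], 0.53)]
dog_top [([0.537, 0.1726, 0.1151], 0.71)]
headstock [([0.5348, 0.1711, -0.0011], 0.55)]
rack [([0.5296, -0.1679, -0.0018], 0.64)]
collet_holder [([0.5179, -0.2656, 0.089], 0.56)]
mill_holder [([0.539, -0.0722, 0.0895], 0.54), ([0.4472, 0.4372, -0.0017], 0.48)]
castor [([0.4451, 0.4408, 0.002], 0.77)]
carton [([0.6589, 0.4437, -0.0006], 0.84), ([0.322, 0.2526, -0.0044], 0.73), ([0.3597, -0.5356, 0.0012], 0.21)]
side C [-0.41371498 -0.92911244  0.95888194]
arbor_grip [([0.6757, -0.1633, 0.1048], 0.97), ([0.5288, -0.1729, 0.1323], 0.74), ([0.3646, -0.2141, 0.1095], 0.66)]
arbor [([0.5297, -0.1668, 0.0927], 0.96), ([0.6742, -0.1586, 0.0652], 0.91), ([0.3654, -0.2158, 0.0655], 0.57)]
nose [([0.5432, 0.1722, 0.0957], 0.78)]
dog_top [([0.5395, 0.1734, 0.112], 0.93), ([0.5444, 0.1717, 0.0944], 0.59)]
headstock [([0.5387, 0.1756, 0.0041], 0.56), ([0.5291, -0.1685, 0.089], 0.43)]
rack [([0.5322, -0.1679, 0.0021], 0.95)]
collet_holder [([0.518, -0.2654, 0.0904], 0.73)]
mill_holder [([0.5407, -0.0683, 0.0898], 0.88), ([0.4459, 0.4356, -0.0007], 0.41), ([0.5419, 0.1749, 0.0032], 0.24)]
castor [([0.4477, 0.4344, 0.0013], 0.63)]
carton []
```

View pics/top0.png

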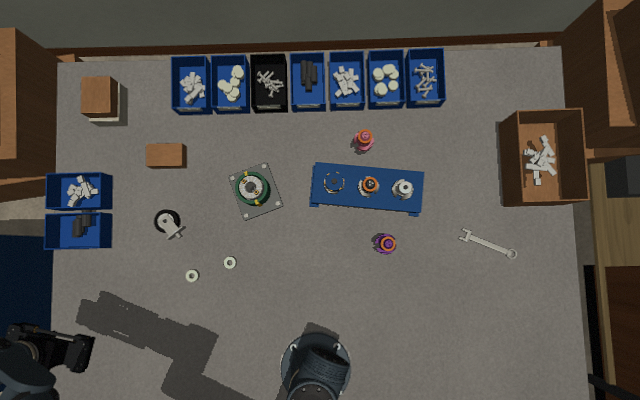

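View pics/side0.png

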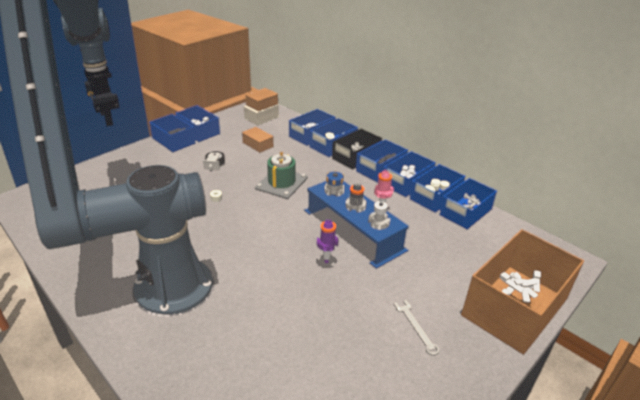

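```bash
python3 - <<'E'
from h import *
p=capture('top')
a=proj(p,[[.53,-.169,.13],[.539,.173,.1]]).astype(int); print(a)
ims=[]
for u,v in a:
    c=p['pixels'][v-36:v+36,u-36:u+36,::-1]; ims.append(cv2.resize(c,(396,396),interpolation=cv2.INTER_CUBIC))
cv2.imwrite('pics/crop1.png',np.hstack(ims))
E
```

```text
[[368 185]
 [250 187]]
```

View pics/crop1.png

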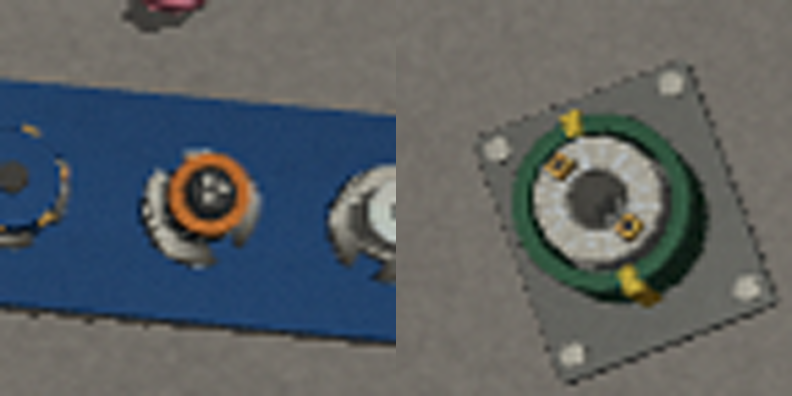

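The top view shows the orange-banded chuck in the middle pocket near (368,185). The purple and pink look-alikes stand off the rack at (386,243) and (364,140). The spindle is at (250,187), with its dogs rotated from the yellow marks. Next I rectify both views to get precise centres and slot and dog angles.

```bash
cat >> h.py <<'E'
def ortho(p,c,z,half=.04,n=290):
    g=np.linspace(-half,half,n); X,Y=np.meshgrid(c[0]-g,c[1]-g,indexing='ij') # rows: x down decreasing, cols: y decreasing to right
    uv=proj(p,np.c_[X.ravel(),Y.ravel(),np.full(X.size,z)]).astype(np.float32)
    return cv2.remap(np.ascontiguousarray(p['pixels'][:,:,::-1]),uv[:,0].reshape(n,n),uv[:,1].reshape(n,n),cv2.INTER_CUBIC)
def mask(p,lo,hi,c,r):
    h=cv2.cvtColor(np.ascontiguousarray(p['pixels']),cv2.COLOR_RGB2HSV)
    m=cv2.inRange(h,lo,hi); k=np.zeros_like(m); cv2.circle(k,tuple(int(v) for v in c),r,255,-1); return m&k
E
python3 - <<'E'
from h import *
A=[.531,-.169];N=[.539,.173]
rows=[]
for n in('top','side'):
    p=capture(n)
    rows.append(np.hstack([ortho(p,A,.106),ortho(p,N,.1 if n=='side' else .112)]))
    m=mask(p,(5,150,90),(18,255,255),proj(p,[A+[.15]])[0],14)
    cs,_=cv2.findContours(m,cv2.RETR_EXTERNAL,cv2.CHAIN_APPROX_NONE); c=max(cs,key=cv2.contourArea)
    (x,y),ax,an=cv2.fitEllipse(c); print(n,'orange',(x,y),ax,onplane(p,[(x,y)],.154 if n=='top' else .15))
    m=mask(p,(18,120,60),(32,255,255),proj(p,[N+[.112]])[0],12 if n=='top' else 16)
    k,l,st,ce=cv2.connectedComponentsWithStats(m)
    for i in range(1,k):
        if st[i,4]>3: print('yellow',st[i,4],ce[i],onplane(p,[ce[i]],.112)[0][:2].round(4))
cv2.imwrite('pics/ortho.png',np.vstack(rows))
E
```

```text
top orange (369.5069274902344, 183.86917114257812) (13.399369239807129, 13.993701934814453) [[ 0.53141389 -0.16836854  0.154     ]]
yellow 12 [243.33333333 181.        ] [0.5563 0.1902]
yellow 10 [256.3 191.7] [0.5241 0.1533]
side orange (356.7866516113281, 189.3443145751953) (8.676980018615723, 11.701334953308105) [[ 0.52942942 -0.17203212  0.15      ]]
yellow 4 [280.5 160.5] [0.5168 0.1465]
yellow 12 [274.16666667 167.83333333] [0.4715 0.1259]
```

View pics/ortho.png

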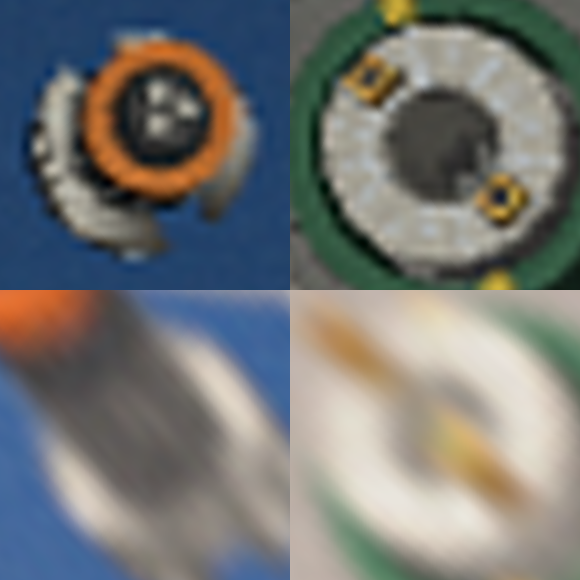

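The dog axis is at about 48° yaw and the nose is near (0.540, 0.172). The arbor is near (0.531, -0.169) with its slot axis at about 28°, so it has to turn about +20°.

{"method": "jog_arm", "body": {
  "rows": "1 -0.556 -0.664 0 0 0 0.8; 1 -0.556 -0.664 0 0 0 0.8; 1 -0.556 -0.664 0 0 0 0.8; 1 -0.556 -0.664 0 0 0 0.8; 1 -0.556 -0.664 0 0 0 0.8; 1 -0.556 -0.664 0 0 0 0.8; 1 -0.556 -0.664 0 0 0 0.8; 1 -0.556 -0.664 0 0 0 0.8; 1 -0.556 -0.664 0 0 0 0.8; 1 -0.556 -0.664 0 0 0 0.8; 1 -0.556 -0.664 0 0 0 0.8; 1 -0.556 -0.664 0 0 0 0.8; 1 -0.556 -0.664 0 0 0 0.8; 1 -0.556 -0.664 0 0 0 0.8"
}}

```text
time_s: 2.42
position: [0.3389, 0.2198, 0.2446]
tcp_rot: [[-0.648, 0.762, -0.0], [0.762, 0.648, 0.001], [0.001, 0.0, -1.0]]
force: [-0.7, 0.3, 1.2]
opening: 0.999
grasp_force: 0.0
```

```bash
cat >> h.py <<'E'
def go(x,y,z,dyaw=0):
    s=bot.read_state(); R=np.array(s['tcp_rot']); P=np.array(s['position'])
    t=R.T@(np.array([x,y,z])-P)
    # upright correction + world yaw dyaw
    ya=np.arctan2(R[1,1],R[0,1])+np.radians(dyaw); c,q=np.cos(ya),np.sin(ya)
    Rt=np.array([[-q,c,0],[c,q,0],[0,0,-1.]])
    if Rt[:,0]@np.cross(Rt[:,1],Rt[:,2])<0: Rt[:,0]*=-1
    w=cv2.Rodrigues(R.T@Rt)[0].ravel()
    print('t',round(s['time_s'],2),'pos',P.round(4),'yawY',round(np.degrees(np.arctan2(R[1,1],R[0,1])),2),'z',R[:,2].round(4),'F',np.round(s['force'],1),'M',np.round(s['moment'],2),'op',round(s['opening'],3),'gf',round(s['grasp_force'],1))
    print('shift',(t/.5).round(4),'turn',(w/(np.pi/4)).round(4))
E
python3 -c "
from h import *
go(.531,-.169,.244)"
```

```text
t 2.42 pos [0.3389 0.2198 0.2446] yawY 40.37 z [-1.e-04  5.e-04 -1.e+00] F [-0.7  0.3  1.2] M [-0.02  0.02 -0.02] op 0.999 gf 0.0
shift [-8.413e-01 -2.109e-01  8.000e-04] turn [ 0.0003 -0.0006  0.    ]
```

{"method": "jog_arm", "body": {
  "rows": "1 -0.841 -0.211 0 0 0 0; 1 -0.841 -0.211 0 0 0 0; 1 -0.841 -0.211 0 0 0 0; 1 -0.841 -0.211 0 0 0 0; 1 -0.841 -0.211 0 0 0 0; 1 -0.841 -0.211 0 0 0 0; 1 -0.841 -0.211 0 0 0 0; 1 -0.841 -0.211 0 0 0 0; 1 -0.841 -0.211 0 0 0 0; 1 -0.841 -0.211 0 0 0 0; 1 -0.841 -0.211 0 0 0 0; 1 -0.841 -0.211 0 0 0 0; 1 -0.841 -0.211 0 0 0 0; 1 -0.841 -0.211 0.06 0 0 0; 1 -0.841 -0.211 0.12 0 0 0; 1 -0.841 -0.211 0.17 0 0 0; 1 -0.841 -0.211 0.2 0 0 0; 1 -0.841 -0.211 0.221 0 0 0; 1 -0.841 -0.211 0.221 0 0 0; 1 -0.841 -0.211 0.221 0 0 0"
}}

```text
time_s: 4.08
position: [0.531, -0.1678, 0.1342]
tcp_rot: [[-0.649, 0.761, -0.001], [0.761, 0.649, 0.001], [0.001, -0.0, -1.0]]
force: [-0.6, 0.1, 0.2]
opening: 1.001
grasp_force: 0.0
```

```bash
python3 -c "
from h import *
go(.531,-.169,.134)
p=capture('top'); q=capture('side')
for n,p in(('a',p),('b',q)):
  u,v=proj(p,[[.531,-.169,.13]])[0].astype(int); save(p,'g'+n+'.png',(u-50,v-50,u+50,v+50),4)
import cv2
cv2.imwrite('pics/g.png',np.hstack([cv2.imread('pics/ga.png'),cv2.imread('pics/gb.png')]))
"
```

```text
t 4.08 pos [ 0.531  -0.1678  0.1342] yawY 40.49 z [-9.e-04  7.e-04 -1.e+00] F [-0.6  0.1  0.2] M [-0.1  -0.06 -0.01] op 1.001 gf 0.0
shift [-0.0018 -0.0016  0.0003] turn [-0.0003 -0.0014 -0.    ]
```

View pics/g.png

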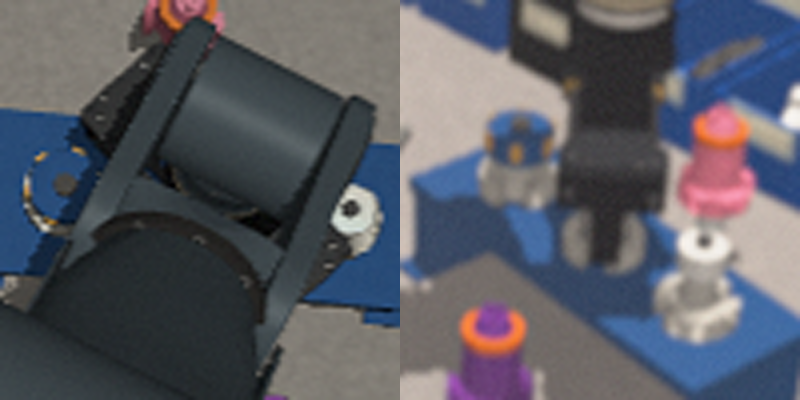

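The fingers straddle the orange-banded chuck, with the body clear of the neighbours. Closing.

{"method": "jog_arm", "body": {
  "rows": "0.3 0 0 0 0 0 0; 0.3 0 0 0 0 0 0; 0.3 0 0 0 0 0 0; 0.3 0 0 0 0 0 0; 0.3 0 0 0 0 0 0; 0.3 0 0 0 0 0 0; 0.3 0 0 0 0 0 0; 0.3 0 0 0 0 0 0; 0.3 0 0 0 0 0 0; 0.3 0 0 0 0 0 0"
}}

```text
time_s: 5.02
position: [0.5312, -0.1694, 0.134]
tcp_rot: [[-0.648, 0.762, 0.0], [0.762, 0.648, 0.0], [0.0, 0.0, -1.0]]
force: [-0.2, -0.1, 0.5]
opening: 0.457
grasp_force: 30.0
```

```bash
python3 -c "
from h import *
go(.531,-.169,.134)"
```

```text
t 5.02 pos [ 0.5312 -0.1694  0.134 ] yawY 40.37 z [ 0.e+00  1.e-04 -1.e+00] F [-0.2 -0.1  0.5] M [ 0.   -0.03 -0.01] op 0.457 gf 30.0
shift [0.0009 0.0002 0.    ] turn [ 0.0001 -0.      0.    ]
```

{"method": "jog_arm", "body": {
  "rows": "0.3 0 0 -0.02 0 0 0; 0.3 0 0 -0.05 0 0 0; 0.3 0 0 -0.1 0 0 0; 0.3 0 0 -0.16 0 0 0; 0.3 0 0 -0.22 0 0 0; 0.3 0 0 -0.27 0 0 0; 0.3 0 0 -0.3 0 0 0; 0.3 0 0 -0.3 0 0 0; 0.3 0.05 0.045 -0.3 0 0 -0.1; 0.3 0.1 0.09 -0.3 0 0 -0.2; 0.3 0.15 0.135 -0.3 0 0 -0.3; 0.3 0.2 0.18 -0.3 0 0 -0.4; 0.3 0.25 0.225 -0.3 0 0 -0.444; 0.3 0.3 0.27 -0.3 0 0 -0.444; 0.3 0.35 0.315 -0.3 0 0 -0.444; 0.3 0.4 0.36 -0.3 0 0 -0.444; 0.3 0.45 0.405 -0.3 0 0 -0.444; 0.3 0.49 0.44 -0.3 0 0 -0.444; 0.3 0.509 0.456 -0.3 0 0 -0.444; 0.3 0.509 0.456 -0.3 0 0 -0.444"
}}

```text
time_s: 6.68
position: [0.5382, 0.1749, 0.2821]
tcp_rot: [[-0.871, 0.491, -0.004], [0.491, 0.871, 0.001], [0.004, -0.001, -1.0]]
force: [-1.2, -0.4, -5.7]
opening: 0.451
grasp_force: 30.0
```

```bash
python3 -c "
from h import *
go(.5402,.172,.234)
p=capture('top'); q=capture('side')
print([ (l,n,[(np.round(d['point'],4).tolist(),round(d['conf'],2)) for d in spot_point(l,c)[:2]]) for n,c in(('t',p),('s',q)) for l in('arbor','arbor_knob','arbor_grip','nose','dog_top')])
for n,p in(('a',p),('b',q)):
  u,v=proj(p,[[.54,.172,.18]])[0].astype(int); save(p,'g'+n+'.png',(u-50,v-50,u+50,v+50),4)
cv2.imwrite('pics/g2.png',np.hstack([cv2.imread('pics/ga.png'),cv2.imread('pics/gb.png')]))
"
```

```text
t 6.68 pos [0.5382 0.1749 0.2821] yawY 60.57 z [-4.2e-03  8.0e-04 -1.0e+00] F [-1.2 -0.4 -5.7] M [-0.04  0.   -0.04] op 0.451 gf 30.0
shift [-0.0067 -0.003   0.0961] turn [-0.0018 -0.0052 -0.    ]
[('arbor', 't', [([0.6746, -0.1658, 0.0673], 0.78), ([0.3626, -0.2148, 0.0683], 0.75)]), ('arbor_knob', 't', []), ('arbor_grip', 't', [([0.6683, -0.1604, 0.1073], 0.72), ([0.3691, -0.2157, 0.109], 0.58)]), ('nose', 't', [([0.5194, -0.2676, 0.087], 0.56)]), ('dog_top', 't', [([0.5398, 0.174, 0.113], 0.98)]), ('arbor', 's', [([0.6734, -0.1593, 0.0646], 0.83), ([0.3621, -0.2145, 0.0625], 0.8)]), ('arbor_knob', 's', [([0.3661, -0.2184, 0.0078], 0.97), ([0.6698, -0.1594, 0.0067], 0.91)]), ('arbor_grip', 's', [([0.5347, 0.1679, 0.2794], 0.64), ([0.365, -0.2189, 0.109], 0.57)]), ('nose', 's', [([0.5462, 0.1713, 0.0938], 0.63)]), ('dog_top', 's', [([0.539, 0.1753, 0.1112], 0.62)])]
```

View pics/g2.png

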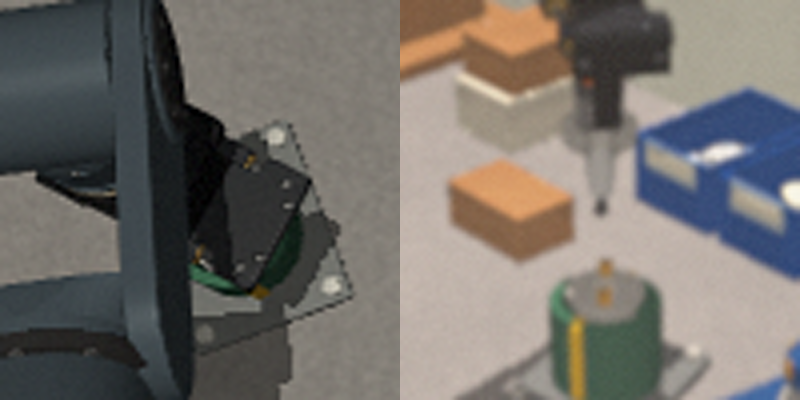

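The left (top) half shows the headstock mostly under the hand. The right (side) half shows the knob at crop (601,207), over the dogs at about (605,282). Next I lower to just above the dogs, let the arm settle, and measure.

{"method": "jog_arm", "body": {
  "rows": "0.3 0 0 0.03 0 0 0; 0.3 0 0 0.06 0 0 0; 0.3 0 0 0.085 0 0 0; 0.3 0 0 0.1 0 0 0; 0.3 0 0 0.1 0 0 0; 0.3 0 0 0.1 0 0 0; 0.3 0 0 0.1 0 0 0; 0.3 0 0 0.1 0 0 0"
}}

```text
time_s: 7.95
position: [0.5408, 0.1722, 0.2351]
tcp_rot: [[-0.869, 0.495, 0.002], [0.495, 0.869, 0.0], [-0.002, 0.001, -1.0]]
force: [-0.9, 0.3, -5.4]
opening: 0.454
grasp_force: 30.0
```

```bash
python3 -c "
from h import *
go(.5402,.172,.234)
p=capture('top'); q=capture('side')
print([ (l,n,[(np.round(d['point'],4).tolist(),round(d['conf'],2)) for d in spot_point(l,c)[:2]]) for n,c in(('t',p),('s',q)) for l in('dog_top',)])
S=bot.read_state()['position']
# predicted points with arbor on TCP axis; nose hypothesis
P=proj(q,[[S[0],S[1],S[2]-.044-.062],[S[0],S[1],S[2]-.044],[.5402,.172,.112],[.5402,.172,.1]]); print(P)
u,v=P[2].astype(int); print(u-22,v-48)
im=q['pixels'][v-48:v+22,u-30:u+30,::-1].copy(); im=cv2.resize(im,None,fx=8,fy=8,interpolation=cv2.INTER_CUBIC)
for x,y in P: cv2.circle(im,(int((x-u+30.5)*8),int((y-v+48.5)*8)),3,(255,0,255),-1)
cv2.imwrite('pics/g3.png',im)
"
```

```text
t 7.95 pos [0.5408 0.1722 0.2351] yawY 60.36 z [ 2.3e-03  2.0e-04 -1.0e+00] F [-0.9  0.3 -5.4] M [-0.    0.03 -0.02] op 0.454 gf 30.0
shift [ 0.0008 -0.0011  0.0022] turn [ 0.0017  0.0024 -0.    ]
[('dog_top', 't', []), ('dog_top', 's', [([0.5377, 0.1734, 0.1111], 0.69)])]
[[280.61295999 150.82180701]
 [280.3198205  134.24050117]
 [280.71523253 155.18586796]
 [280.77119289 158.2854757 ]]
258 107
```

View pics/g3.png

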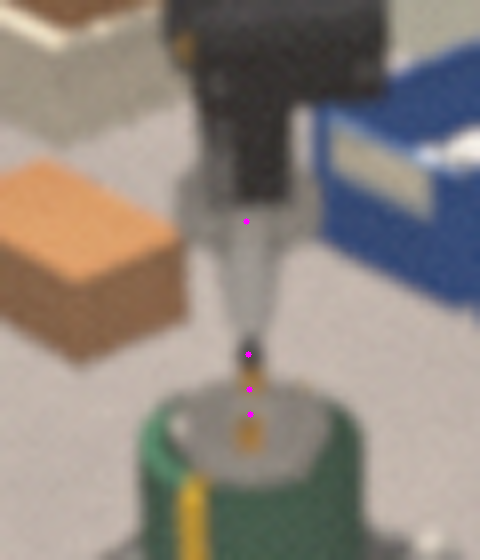

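The knob (crop x≈250) lines up with the spindle (x≈250) within about 1 mm. Descending to just above the dogs.

{"method": "jog_arm", "body": {
  "rows": "0.3 0 0 0.02 0 0 0; 0.3 0 0 0.05 0 0 0; 0.3 0 0 0.08 0 0 0; 0.3 0 0 0.11 0 0 0; 0.3 0 0 0.13 0 0 0; 0.3 0 0 0.142 0 0 0; 0.3 0 0 0.148 0 0 0; 0.3 0 0 0.15 0 0 0; 0.3 0 0 0.15 0 0 0; 0.3 0 0 0.15 0 0 0"
}}

```text
time_s: 8.98
position: [0.5406, 0.1722, 0.1597]
tcp_rot: [[-0.869, 0.495, 0.002], [0.495, 0.869, 0.0], [-0.001, 0.001, -1.0]]
force: [-0.4, -0.2, -6.4]
opening: 0.454
grasp_force: 30.0
```

```bash
python3 -c "
from h import *
go(.5406,.1724,.156)"
```

```text
t 8.98 pos [0.5406 0.1722 0.1597] yawY 60.36 z [ 1.6e-03  2.0e-04 -1.0e+00] F [-0.4 -0.2 -6.4] M [-0.03 -0.06 -0.02] op 0.454 gf 30.0
shift [0.0002 0.0003 0.0075] turn [ 0.0012  0.0017 -0.    ]
```

{"method": "jog_arm", "body": {
  "rows": "0.3 0 0 0.002 0 0 0; 0.3 0 0 0.004 0 0 0; 0.3 0 0 0.006 0 0 0; 0.3 0 0 0.008 0 0 0; 0.3 0 0 0.009 0 0 0; 0.3 0 0 0.009 0 0 0; 0.3 0 0 0.009 0 0 0"
}}

```text
time_s: 9.57
position: [0.5404, 0.1723, 0.1547]
tcp_rot: [[-0.869, 0.495, 0.001], [0.495, 0.869, 0.0], [-0.001, 0.001, -1.0]]
force: [0.6, 0.6, -4.5]
opening: 0.454
grasp_force: 30.0
```

```bash
python3 -c "
from h import *
go(.5406,.1724,.154)"
```

```text
t 9.57 pos [0.5404 0.1723 0.1547] yawY 60.35 z [ 1.e-03  4.e-04 -1.e+00] F [ 0.6  0.6 -4.5] M [ 0.17 -0.22  0.  ] op 0.454 gf 30.0
shift [-0.0002  0.0003  0.0014] turn [ 0.0011  0.0009 -0.    ]
```

{"method": "jog_arm", "body": {
  "rows": "0.3 0 0 0.001 0 0 0; 0.3 0 0 0.002 0 0 0; 0.3 0 0 0.002 0 0 0; 0.3 0 0 0.002 0 0 0"
}}

```text
time_s: 9.9
position: [0.5405, 0.1723, 0.1539]
tcp_rot: [[-0.869, 0.495, 0.001], [0.495, 0.869, 0.0], [-0.001, 0.001, -1.0]]
force: [0.8, 0.6, -2.3]
opening: 0.453
grasp_force: 30.0
```

```bash
python3 -c "
from h import *
go(.5406,.1724,.154)"
```

```text
t 9.9 pos [0.5405 0.1723 0.1539] yawY 60.35 z [ 1.4e-03  3.0e-04 -1.0e+00] F [ 0.8  0.6 -2.3] M [ 0.27 -0.32 -0.02] op 0.453 gf 30.0
shift [ 0.      0.0003 -0.0002] turn [ 0.0012  0.0013 -0.    ]
```

{"method": "jog_arm", "body": {
  "rows": "0.3 -0.001 0.0018 0 0 0 0; 0.3 -0.001 0.0018 0 0 0 0; 0.3 -0.001 0.0018 0 0 0 0; 0.3 -0.001 0.0018 0 0 0 0"
}}

```text
time_s: 10.23
position: [0.5409, 0.1725, 0.1538]
tcp_rot: [[-0.869, 0.495, 0.0], [0.495, 0.869, -0.0], [-0.0, -0.0, -1.0]]
force: [-0.9, 0.3, -0.9]
opening: 0.458
grasp_force: 30.0
```

```bash
python3 -c "
from h import *
go(.5406,.1724,.154)"
```

```text
t 10.23 pos [0.5409 0.1725 0.1538] yawY 60.36 z [ 1.e-04 -3.e-04 -1.e+00] F [-0.9  0.3 -0.9] M [-0.02 -0.03  0.01] op 0.458 gf 30.0
shift [ 0.0004 -0.0005 -0.0005] turn [-0.0003  0.0003  0.    ]
```

Contact is now clean and purely vertical: the flange rides on the dogs. I start a light rotational search.

{"method": "jog_arm", "body": {
  "rows": "0.3 0 0 0 0 0 -0.02; 0.3 0 0 0 0 0 -0.04; 0.3 0 0 0 0 0 -0.06; 0.3 0 0 0 0 0 -0.08; 0.3 0 0 0 0 0 -0.08; 0.3 0 0 0 0 0 -0.08"
}}

```text
time_s: 10.73
position: [0.5408, 0.1727, 0.1536]
tcp_rot: [[-0.898, 0.439, -0.0], [0.439, 0.898, 0.0], [0.0, -0.0, -1.0]]
force: [-1.9, 1.2, 0.7]
opening: 0.458
grasp_force: 30.0
```

```bash
python3 -c "
from h import *
go(.5406,.1724,.154)"
```

```text
t 10.73 pos [0.5408 0.1727 0.1536] yawY 63.95 z [-3.e-04  1.e-04 -1.e+00] F [-1.9  1.2  0.7] M [ 0.03  0.07 -0.17] op 0.458 gf 30.0
shift [-0.     -0.0007 -0.0008] turn [-0.     -0.0004 -0.    ]
```

Mz shows the slots are already against the dogs. Seat height is about 9.8 mm above home, so the knob is resting on the pawls. I turn back to the torque-free yaw and press gently.

{"method": "jog_arm", "body": {
  "rows": "0.3 0 0 0 0 0 0.03; 0.3 0 0 0 0 0 0.06; 0.3 0 0 0 0 0 0.07; 0.3 0 0 0.001 0 0 0.07; 0.3 0 0 0.001 0 0 0.07; 0.3 0 0 0.001 0 0 0.07"
}}

```text
time_s: 11.23
position: [0.541, 0.1725, 0.1531]
tcp_rot: [[-0.873, 0.488, 0.0], [0.488, 0.873, -0.0], [-0.0, -0.0, -1.0]]
force: [-0.4, -0.3, -0.7]
opening: 0.454
grasp_force: 30.0
```

```bash
python3 -c "
from h import *
go(.5406,.1724,.154)"
```

```text
t 11.23 pos [0.541  0.1725 0.1531] yawY 60.82 z [ 1.e-04 -3.e-04 -1.e+00] F [-0.4 -0.3 -0.7] M [-0.13  0.07  0.02] op 0.454 gf 30.0
shift [ 0.0005 -0.0006 -0.0019] turn [-0.0002  0.0003  0.    ]
```

{"method": "jog_arm", "body": {
  "rows": "0.3 0 0 0.001 0 0 0; 0.3 0 0 0.002 0 0 0; 0.3 0 0 0.003 0 0 0; 0.3 0 0 0.003 0 0 0; 0.3 0 0 0.003 0 0 0"
}}

```text
time_s: 11.65
position: [0.5411, 0.1725, 0.1517]
tcp_rot: [[-0.873, 0.488, 0.001], [0.488, 0.873, -0.0], [-0.001, 0.0, -1.0]]
force: [-0.9, -1.4, 2.2]
opening: 0.451
grasp_force: 30.0
```

```bash
python3 -c "
from h import *
go(.5406,.1724,.154)"
```

```text
t 11.65 pos [0.5411 0.1725 0.1517] yawY 60.81 z [ 6.e-04 -3.e-04 -1.e+00] F [-0.9 -1.4  2.2] M [-0.39  0.1   0.04] op 0.451 gf 30.0
shift [ 0.0007 -0.0007 -0.0046] turn [ 0.      0.0008 -0.    ]
```

{"method": "jog_arm", "body": {
  "rows": "0.3 0 -0.001 0 0 0 0; 0.3 0 -0.0014 0.001 0 0 0; 0.3 0 -0.0014 0.002 0 0 0; 0.3 0 -0.0014 0.002 0 0 0; 0.3 0 -0.0014 0.002 0 0 0"
}}

```text
time_s: 12.07
position: [0.5411, 0.1722, 0.1507]
tcp_rot: [[-0.873, 0.488, 0.001], [0.488, 0.873, 0.0], [-0.001, 0.001, -1.0]]
force: [0.5, 0.3, 2.4]
opening: 0.454
grasp_force: 30.0
```

```bash
python3 -c "
from h import *
go(.5406,.1724,.154)"
```

```text
t 12.07 pos [0.5411 0.1722 0.1507] yawY 60.8 z [ 1.4e-03  3.0e-04 -1.0e+00] F [0.5 0.3 2.4] M [-0.19 -0.1  -0.02] op 0.454 gf 30.0
shift [ 0.0011 -0.0001 -0.0067] turn [ 0.0012  0.0014 -0.    ]
```

{"method": "jog_arm", "body": {
  "rows": "0.3 0 0 0.001 0 0 0; 0.3 0 0 0.002 0 0 0; 0.3 0 0 0.003 0 0 0; 0.3 0 0 0.003 0 0 0; 0.3 0 0 0.003 0 0 0"
}}

```text
time_s: 12.48
position: [0.5411, 0.172, 0.1485]
tcp_rot: [[-0.873, 0.488, 0.001], [0.488, 0.873, -0.0], [-0.001, 0.0, -1.0]]
force: [3.6, -0.5, -2.3]
opening: 0.453
grasp_force: 30.0
```

```bash
python3 -c "
from h import *
go(.5406,.1724,.154)
q=capture('side'); u,v=proj(q,[[.541,.172,.11]])[0].astype(int)
save(q,'g4.png',(u-30,v-35,u+30,v+30),8)"
```

```text
t 12.48 pos [0.5411 0.172  0.1485] yawY 60.81 z [ 1.1e-03 -2.0e-04 -1.0e+00] F [ 3.6 -0.5 -2.3] M [-0.31 -0.71  0.01] op 0.453 gf 30.0
shift [ 0.0013  0.0003 -0.011 ] turn [ 0.0005  0.0013 -0.    ]
```

View pics/g4.png

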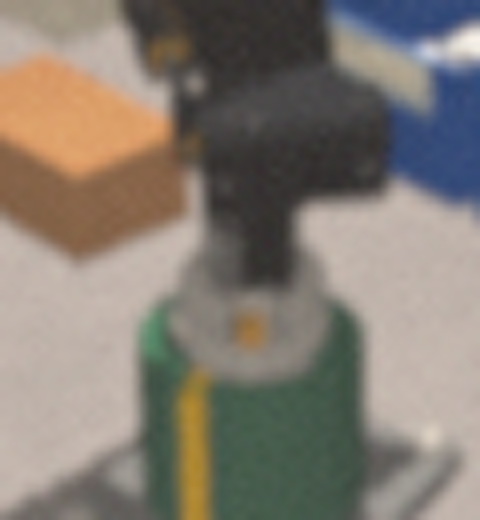

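The front dog shows through the flange slot at crop (250,325), so it is engaged and the pawl force has fallen. I relieve the side force and go on down.

{"method": "jog_arm", "body": {
  "rows": "0.3 -0.001 0.0006 0 0 0 0; 0.3 -0.0014 0.0008 0.001 0 0 0; 0.3 -0.0014 0.0008 0.002 0 0 0; 0.3 -0.0014 0.0008 0.003 0 0 0; 0.3 -0.0014 0.0008 0.003 0 0 0; 0.3 -0.0014 0.0008 0.003 0 0 0"
}}

```text
time_s: 13.03
position: [0.5412, 0.1721, 0.1472]
tcp_rot: [[-0.873, 0.488, -0.0], [0.488, 0.873, -0.0], [0.0, -0.0, -1.0]]
force: [1.9, -1.1, -3.5]
opening: 0.451
grasp_force: 30.0
```

```bash
python3 -c "
from h import *
go(.5406,.1724,.142)"
```

```text
t 13.03 pos [0.5412 0.1721 0.1472] yawY 60.81 z [-4.e-04 -0.e+00 -1.e+00] F [ 1.9 -1.1 -3.5] M [-0.27 -0.66 -0.03] op 0.451 gf 30.0
shift [0.0013 0.     0.0104] turn [-0.0003 -0.0004 -0.    ]
```

{"method": "jog_arm", "body": {
  "rows": "0.3 -0.0012 0 0.001 0 0 0; 0.3 -0.0012 0 0.002 0 0 0; 0.3 -0.0012 0 0.003 0 0 0; 0.3 -0.0012 0 0.004 0 0 0; 0.3 -0.0012 0 0.004 0 0 0; 0.3 -0.0012 0 0.004 0 0 0"
}}

```text
time_s: 13.53
position: [0.541, 0.1721, 0.1443]
tcp_rot: [[-0.873, 0.488, -0.002], [0.488, 0.873, 0.0], [0.002, -0.001, -1.0]]
force: [2.3, 1.9, -11.9]
opening: 0.453
grasp_force: 30.0
```

```bash
python3 -c "
from h import *
go(.5406,.1724,.142)"
```

```text
t 13.53 pos [0.541  0.1721 0.1443] yawY 60.79 z [-2.2e-03  5.0e-04 -1.0e+00] F [  2.3   1.9 -11.9] M [ 0.35 -0.59 -0.07] op 0.453 gf 30.0
shift [0.001  0.0002 0.0047] turn [-0.0009 -0.0028 -0.    ]
```

The pawls are now pulling it down and it is nearly home. Seating the last bit.

{"method": "jog_arm", "body": {
  "rows": "0.3 0 0 0.001 0 0 0; 0.3 0 0 0.002 0 0 0; 0.3 0 0 0.003 0 0 0; 0.3 0 0 0.003 0 0 0; 0.3 0 0 0.003 0 0 0"
}}

```text
time_s: 13.95
position: [0.5412, 0.172, 0.144]
tcp_rot: [[-0.873, 0.488, -0.001], [0.488, 0.873, 0.0], [0.001, -0.0, -1.0]]
force: [0.3, 2.5, -5.6]
opening: 0.451
grasp_force: 30.0
```

```bash
python3 -c "
from h import *
go(.5406,.1724,.142)"
```

```text
t 13.95 pos [0.5412 0.172  0.144 ] yawY 60.8 z [-1.4e-03  3.0e-04 -1.0e+00] F [ 0.3  2.5 -5.6] M [ 0.54  0.03 -0.  ] op 0.451 gf 30.0
shift [0.0014 0.0001 0.0041] turn [-0.0005 -0.0017 -0.    ]
```

{"method": "jog_arm", "body": {
  "rows": "0.3 0 0.001 0.001 0 0 0; 0.3 0 0.001 0.002 0 0 0; 0.3 0 0.001 0.003 0 0 0; 0.3 0 0.001 0.003 0 0 0; 0.3 0 0.001 0.003 0 0 0"
}}

```text
time_s: 14.37
position: [0.5412, 0.1721, 0.144]
tcp_rot: [[-0.873, 0.488, -0.001], [0.488, 0.873, -0.0], [0.001, -0.001, -1.0]]
force: [-4.9, 0.3, 6.0]
opening: 0.45
grasp_force: 30.0
```

```bash
python3 -c "
from h import *
go(.5406,.1724,.142)"
```

```text
t 14.37 pos [0.5412 0.1721 0.144 ] yawY 60.82 z [-1.4e-03 -4.0e-04 -1.0e+00] F [-4.9  0.3  6. ] M [ 0.23  0.76 -0.04] op 0.45 gf 30.0
shift [ 0.0013 -0.0001  0.0039] turn [-0.0012 -0.0013 -0.    ]
```

Hard stop at exactly the home height. Unload, release, and retreat.

{"method": "jog_arm", "body": {
  "rows": "0.3 0 -0.001 -0.003 0 0 0; 0.3 0 -0.001 -0.003 0 0 0; 0.55 0 -0.001 -0.003 0 0 0; 0.7 0 -0.001 -0.003 0 0 0; 0.9 0 -0.001 -0.003 0 0 0; 0.9 0 -0.001 -0.003 0 0 0; 0.9 0 -0.001 -0.003 0 0 0; 0.9 0 -0.001 -0.003 0 0 0; 0.9 0 -0.001 -0.003 0 0 0"
}}

```text
time_s: 15.12
position: [0.5421, 0.1717, 0.1441]
tcp_rot: [[-0.873, 0.488, 0.0], [0.488, 0.873, -0.0], [-0.0, 0.0, -1.0]]
force: [0.2, -0.3, 1.1]
opening: 0.866
grasp_force: 0.0
```

```bash
python3 -c "
from h import *
go(.5406,.1724,.142)"
```

```text
t 15.12 pos [0.5421 0.1717 0.1441] yawY 60.8 z [ 4.e-04 -1.e-04 -1.e+00] F [ 0.2 -0.3  1.1] M [-0.02 -0.   -0.  ] op 0.866 gf 0.0
shift [ 0.0033 -0.0002  0.0043] turn [ 0.0001  0.0005 -0.    ]
```

{"method": "jog_arm", "body": {
  "rows": "0.9 0 0 -0.03 0 0 0; 0.9 0 0 -0.08 0 0 0; 0.9 0 0 -0.14 0 0 0; 0.9 0 0 -0.2 0 0 0; 0.9 0 0 -0.26 0 0 0; 0.9 0 0 -0.3 0 0 0; 0.9 0.06 0 -0.3 0 0 0; 0.9 0.12 0.05 -0.3 0 0 0; 0.9 0.2 0.1 -0.3 0 0 0; 0.9 0.25 0.2 -0.3 0 0 0; 0.9 0.25 0.3 -0.3 0 0 0; 0.9 0.25 0.35 -0.3 0 0 0; 0.9 0.25 0.35 -0.3 0 0 0; 0.9 0.25 0.35 -0.3 0 0 0; 0.9 0.25 0.35 -0.3 0 0 0; 0.9 0.25 0.35 -0.3 0 0 0; 0.9 0.25 0.35 -0.3 0 0 0"
}}

```text
time_s: 16.53
position: [0.5176, 0.3838, 0.2941]
tcp_rot: [[-0.872, 0.489, -0.001], [0.489, 0.872, -0.001], [0.0, -0.001, -1.0]]
force: [0.0, 0.1, -0.1]
opening: 0.9
grasp_force: 0.0
```

```bash
python3 -c "
from h import *
go(.5406,.1724,.142)
p=capture('top');q=capture('side')
print([(n,l,np.round(d['point'],4).tolist(),round(d['conf'],2)) for n,c in(('t',p),('s',q)) for l in('arbor_grip','mill_holder','collet_holder') for d in spot_point(l,c)])
ims=[]
for c in(p,q):
  u,v=proj(c,[[.541,.172,.13]])[0].astype(int); c['pixels']; ims.append(cv2.resize(c['pixels'][v-40:v+40,u-40:u+40,::-1],(400,400),interpolation=cv2.INTER_CUBIC))
cv2.imwrite('pics/end.png',np.hstack(ims))"
```

```text
t 16.53 pos [0.5176 0.3838 0.2941] yawY 60.72 z [-0.0011 -0.001  -1.    ] F [ 0.   0.1 -0.1] M [-0.03  0.04  0.03] op 0.9 gf 0.0
shift [-0.247  -0.3459  0.3045] turn [-0.0017 -0.0006 -0.    ]
[('t', 'arbor_grip', [0.6697, -0.1599, 0.1088], 0.89), ('t', 'arbor_grip', [0.5334, 0.1736, 0.1423], 0.84), ('t', 'arbor_grip', [0.368, -0.215, 0.1089], 0.57), ('t', 'mill_holder', [0.5398, -0.0699, 0.0906], 0.78), ('t', 'collet_holder', [0.5203, -0.2656, 0.088], 0.8), ('s', 'arbor_grip', [0.3654, -0.2142, 0.11], 0.98), ('s', 'arbor_grip', [0.6737, -0.1608, 0.1046], 0.8), ('s', 'arbor_grip', [0.5394, 0.1706, 0.1396], 0.67), ('s', 'mill_holder', [0.5428, -0.0694, 0.0875], 0.96), ('s', 'collet_holder', [0.5192, -0.267, 0.0907], 0.55), ('s', 'collet_holder', [0.3553, -0.536, 0.0007], 0.37)]
```

View pics/end.png

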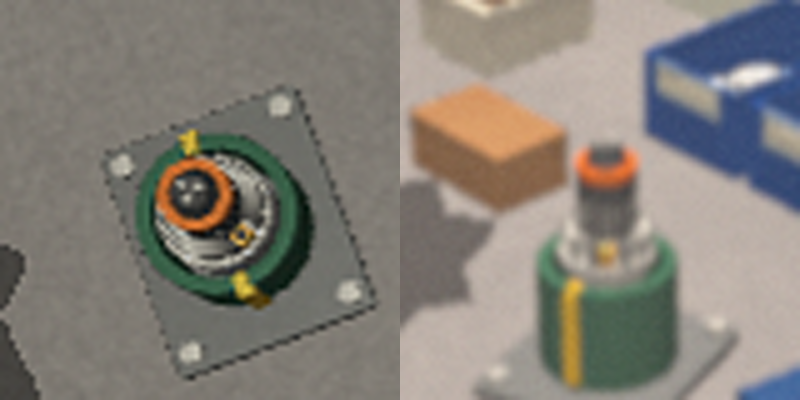

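The chuck stands upright on the spindle, with the dog in its slot at crop (242,235) and (605,252). arbor_grip is at z≈0.14, which is home. The neighbours are unmoved and the robot is clear.

```bash
python3 -c "
from rig import bot
print(bot.hand_in())"
```

```text
the job is handed in; nothing more can be done
None
```

The orange-banded chuck is seated fully home in the spindle, with its slots over the dogs. I released it, the robot is clear with the other holders still in their rack, and I handed the job in just after 16.5 s on the robot clock.

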